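Book a pile of blanks into the leaning stock bin and move its tag

ROBOT

A 7-joint arm with a two-finger parallel gripper is mounted at the origin on the work surface. World frame = base frame: x ahead of the robot, y to its left, z up, the work surface at z = 0. Lengths are in mm, angles in rad, forces in N, time in s.
With the tool pointing down it reaches from about 350 to 900 mm from the base axis. Payload 8.1 kg.
Tool frame: the origin (TCP) lies midway between the tips of the shut fingers; the grasp point (between the pads) lies 19 mm behind it (ctrl.tcp_to_grasp is the distance from the TCP to the grasp point, in mm); x points along the fingers, z is the direction in which the jaws open and shut, and the axes are right-handed (so a half turn about x gives the same grasp; the last joint's range is limited). The gripper opens to 85 mm and grips with 20 to 120 N. Pads are 22 mm wide; open, the fingers measure 114 mm over their backs; the gripper's body (76 mm by 85 mm) begins 54 mm behind the grasp point. The pads swing forward as they close: fully open they stand 13 mm farther back than shut.
Start: joints at [1.093, 0.434, 0.025, 1.573, -0.012, 1.134, -0.075], TCP at [228.782, -581.636, 231.323] pointing down, gripper open.
Joint ranges: [-2.62, 2.62], [-0.44, 2.09], [-1.27, 1.32], [0.08, 2.57], [-1.32, 4.46], [0.12, 2], [-2.74, 2.74]. Speed limits (rad/s): [2.22, 2.22, 3.01, 3.01, 3.14, 3.14, 3.14].

INTERFACE

Orientations are given as [roll, pitch, yaw] about the fixed x, y, z axes, in that order (R = Rz(yaw) Ry(pitch) Rx(roll)).
In Python, from cell import monitor, eyes, ctrl gives the robot as it stands.
- The arm moves only by the tool move_arm, never from a script. Its argument "motion" is a list of rows, each an object with "delta_pos": the shift along the world's x, y, z in units of 100 mm (1.0 is 100 mm), a list of three; "roll": the turn about the world's z in units of 180 degrees (1.0 is 180 degrees). In form: [{"delta_pos": [tx, ty, tz], "roll": roll}, ...]. A call has 1 to 8 rows; each row is the pose to reach, as a shift and turn from the pose commanded when the call began, turning the shorter way round; what a row does not reach only later rows make up. A row lasts 1/10 s, in which the tool goes at most 50 mm and 8.59 degrees, less where a joint would pass 70% of its speed; a pose out of reach is approached as far as the arm can. A call with a number of a shift or a turn outside -1 to 1 is refused whole. A call with a gripper value outside its range is refused whole. "fingers" is the opening, from 0 (shut) to 1 (fully open), set as the call begins (left out, the last holds). The fingers move at their own pace and stop on an object; "newtons" is the grip in N (left out, the last holds). Time passes only in rows, so rows that repeat a pose let the fingers close. It gives the time, the measured TCP pose, the force and the opening at its end, in the units of the state.
- monitor.read_state(): the state, without advancing time (a new reading comes with each control period).
- eyes.grab_frame(name): name is "scene" or "top"; returns the picture (384x512x3 uint8, red, green, blue); there is no depth.
- eyes.camera_info(name): a dict with "intrinsics" (3x3 intrinsics, pixels), "k1" (the pictures are not rectified: a ray, as slopes to the right and down, at radius r is drawn at 1 + k1 r^2 times it, then the intrinsics apply), "extrinsics" (4x4, takes a point from camera to world coordinates). Camera axes: x right, y down, z forward; pixel columns grow to the right and rows downward; lengths in mm; the calibration is good to about 2 mm. A picture is of the moment at which its call begins. camera_info takes no time and is no camera call.
- ctrl.finish_job(): hands the job in, once; it reports no verdict.
The state is a dict: "time_s": time; "joints": joint angles; "qd": joint speeds; "effort": joint torques, N m; "eef_pos": TCP position; "ee_rot": TCP orientation; "wrist_force": force on the tool from outside, world axes, zero at the start; "wrist_torque": the same for the moment, N m; "opening": finger opening in mm.
Only numpy, scipy, OpenCV 4.12 (cv2) and the standard library are available. Lean on these libraries where they do the work, as an engineer would, in place of code of your own. Each camera call takes 0.05 s, during which the arm holds its last target. There are 200 camera calls.

TASK

Lift the four aluminium blanks out of the upright stand together as one pile, lean the pile over to the slant of the sheet-steel bin and lower it in along the bin's low wall, keeping hold until all four stand fully home on the bin floor. Then book them in: lift the hanging tag over the upturned end of its bar and hang it level on the next, empty bar (on the robot's right), between that bar's two upturned ends. Leave the round bar end, the spanner and the red ring bin alone.

Things in the scene. Friction and masses are not known exactly. Their poses are not given: they have to be found in the camera images.
- blank1: one of four identical plain aluminium blanks, 8 mm thick (its x) x 70 mm long (its y) x 110 mm tall (its z), about 0.17 kg, loose; origin at the centre of its bottom edge face. At the start the four stand on edge face to face as one pile 32 mm thick in the stand, in the order 1 to 4 along the stand's +x; they are squared to the stand
- blank2: one of four identical plain aluminium blanks, 8 mm thick (its x) x 70 mm long (its y) x 110 mm tall (its z), about 0.17 kg, loose; origin at the centre of its bottom edge face. At the start the four stand on edge face to face as one pile 32 mm thick in the stand, in the order 1 to 4 along the stand's +x; they are squared to the stand
- blank3: one of four identical plain aluminium blanks, 8 mm thick (its x) x 70 mm long (its y) x 110 mm tall (its z), about 0.17 kg, loose; origin at the centre of its bottom edge face. At the start the four stand on edge face to face as one pile 32 mm thick in the stand, in the order 1 to 4 along the stand's +x; they are squared to the stand
- blank4: one of four identical plain aluminium blanks, 8 mm thick (its x) x 70 mm long (its y) x 110 mm tall (its z), about 0.17 kg, loose; origin at the centre of its bottom edge face. At the start the four stand on edge face to face as one pile 32 mm thick in the stand, in the order 1 to 4 along the stand's +x; they are squared to the stand
- stand: fixed dark steel stand, origin under the centre of its 72 x 84 x 20 mm base. On the base's top two upright cheeks (6 mm thick, 66 mm long in y, tops 60 mm above the table) leave a 34.5 mm slot across x, open at top and both ends; the pile stands in it on the base, its upper 70 mm free
- bin: fixed sheet-steel bin leaning 25 deg from vertical, mouth towards its -x (robot) side. Origin: centre of inner floor, 66 mm above table. Axes tilt with it: z up out of the mouth, x across, rising to the high side, y lengthwise, level. Inside 35.5 (x) x 76 mm (y), walls 3 mm. Low wall, at -x, 58 mm tall along z; the other three 38 mm. Pile: thickness across x, length along y, upper half sticks out
- rail: fixed tag rail, base 36 x 290 x 10 mm, long in y, origin under its centre. Two round bars 8 mm in diameter lie in line along y, axis 100 mm above the table, each from 25 to 130 mm off the centre: left bar on +y, right on -y. Both ends of each turn up (tops 124 mm above the table). 10 mm posts under the bars at 40 and 115 mm from the centre
- bar_left (a point): middle of the left bar, on its axis (it carries the tag at the start)
- bar_right (a point): middle of the right bar, on its axis (empty at the start; the tag must go here)
- tag: loose aluminium tag, 0.09 kg, hanging astride the left bar: saddle 40 mm long along the bar (its y), legs 24 mm apart inside (x) down to 56 mm below the origin, peaked roof that centres on the bar, and on top a grip block 12 (x) x 30 mm (y), 10 to 44 mm above the origin. Origin on the bar's axis when hung, z up. Goes on from straight above
- bar_end: bystander: loose upright steel bar end, 44 mm in diameter, 65 mm tall; origin under its centre
- spanner: bystander: loose steel spanner lying on the table
- ring_bin: bystander: fixed red plastic bin 130 x 100 x 55 mm with bearing rings; origin under its centre
There are look-alikes about, which are no part of the job. There is more than one size of the tag; the one meant has the size given above.

How it is judged (in metres and radians):
On the way, in this order (a step that is already met when the one before it is completed fails the run):
1. all four blanks are lifted clear of the stand together (height (world z) of each of blank1, blank2, blank3, blank4 above 0.065 m), for 0.1 s.
2. all four stand home in the bin (within 8 mm of its floor) while the fingers still hold the pile (x of blank1 in the frame of bin between -0.0185 and 0.0185 m and y of blank1 in the frame of bin between -0.007 and 0.007 m and z of blank1 in the frame of bin between -0.004 and 0.008 m and angle between the z axis of each of blank1, blank2, blank3, blank4 and the z axis of bin, either way round below 0.12 rad and x of blank2 in the frame of bin between -0.0185 and 0.0185 m and y of blank2 in the frame of bin between -0.007 and 0.007 m and z of blank2 in the frame of bin between -0.004 and 0.008 m and x of blank3 in the frame of bin between -0.0185 and 0.0185 m and y of blank3 in the frame of bin between -0.007 and 0.007 m and z of blank3 in the frame of bin between -0.004 and 0.008 m and x of blank4 in the frame of bin between -0.0185 and 0.0185 m and y of blank4 in the frame of bin between -0.007 and 0.007 m and z of blank4 in the frame of bin between -0.004 and 0.008 m and (contact force between the fingers and blank1 above 1 N or contact force between the fingers and blank2 above 1 N or contact force between the fingers and blank3 above 1 N or contact force between the fingers and blank4 above 1 N)), for 0.1 s.
3. after that, the tag is held above the rail, lifted off the bar (z of tag in the frame of rail above 0.12 m and contact force between the fingers and tag above 0.5 N), for 0.05 s.
At the end, for the whole second after the job is handed in: The four blanks stand on the bin floor (bottoms within 5 mm), within 7 degrees of its slant and 7 mm of its middle lengthwise; the tag sits on the right bar (within 6 mm) between its upturned ends, upright and in line within 0.2 rad; all released and at rest (x of blank1 in the frame of bin between -0.0185 and 0.0185 m and y of blank1 in the frame of bin between -0.007 and 0.007 m and z of blank1 in the frame of bin between -0.004 and 0.005 m and angle between the z axis of each of blank1, blank2, blank3, blank4 and the z axis of bin, either way round below 0.12 rad and x of blank2 in the frame of bin between -0.0185 and 0.0185 m and y of blank2 in the frame of bin between -0.007 and 0.007 m and z of blank2 in the frame of bin between -0.004 and 0.005 m and x of blank3 in the frame of bin between -0.0185 and 0.0185 m and y of blank3 in the frame of bin between -0.007 and 0.007 m and z of blank3 in the frame of bin between -0.004 and 0.005 m and x of blank4 in the frame of bin between -0.0185 and 0.0185 m and y of blank4 in the frame of bin between -0.007 and 0.007 m and z of blank4 in the frame of bin between -0.004 and 0.005 m and x of tag in the frame of rail between -0.008 and 0.008 m and y of tag in the frame of rail between -0.125 and -0.03 m and z of tag in the frame of rail between 0.095 and 0.106 m and angle between tag's own z axis and vertical below 0.2 rad and angle between the y axis of tag and the y axis of rail, either way round below 0.2 rad and linear speed of each of blank1, blank2, blank3, blank4, tag below 0.02 m/s); the robot touches nothing.
It fails at once if the bar end was disturbed (moved over 20 mm) (distance of bar_end from where it was at the start of the episode above 0.02 m).
It fails at once if the spanner was disturbed (moved over 20 mm) (distance of spanner from where it was at the start of the episode above 0.02 m).
It fails at once if the ring bin was struck by the robot (contact force between any of the arm, the fingers and ring_bin above 2 N).
It also fails if it takes over 61 s, if anything falls off the work surface, if the arm or the gripper's body presses on something with over 40 N, if the wrist force passes 120 N, or if a joint passes its speed limit or range.

## Working session

There is one attempt and no reset: what is moved stays moved. The work goes in short steps, Python scripts to look and compute and a tool call to move; the robot and the scene stay as the last step left them, time stands still between calls to the robot, and variables do not carry over. Pictures are saved under pics/ and viewed, about 8 in all and at most 12, crops included, and the job is handed in when it is done.

Besides the shell and the picture viewer there is one more tool, called after "Emit:" by a JSON object that holds its "method" and its "body". move_arm: Moves the arm, as the interface text tells. Its arguments: {"type":"object","properties":{"motion":{"type":"array","items":{"type":"object","properties":{"delta_pos":{"type":"array","items":{"type":"number","minimum":-1,"maximum":1}},"roll":{"type":"number","minimum":-1,"maximum":1}}}},"fingers":{"type":"number"},"newtons":{"type":"number"}},"required":["motion"]}

```bash
mkdir -p pics; ls
python3 - <<'E'
from cell import monitor, eyes, ctrl
import cv2
s=monitor.read_state(); print(s)
for n in("scene","top"):
    im=eyes.grab_frame(n); cv2.imwrite(f"pics/{n}0.png",cv2.resize(im[:,:,::-1],(800,600),interpolation=cv2.INTER_CUBIC)); cv2.imwrite(f"pics/{n}0raw.png",im[:,:,::-1])
    print(eyes.camera_info(n))
print(ctrl.tcp_to_grasp,[a for a in dir(ctrl) if a[0]!='_'])
E
```

```text
pics
{'time_s': 0.0, 'joints': array([ 1.09339561,  0.43524363,  0.02495716,  1.57407658, -0.01158091,
        1.13396334, -0.07508789]), 'qd': array([ 0.00091114, -0.00014305,  0.00083147, -0.00233655, -0.00028157,
        0.00207138,  0.00041501]), 'effort': array([ 1.18726589e-04, -6.70482874e+01,  1.02514643e+00, -3.16225898e+01,
        1.56816153e-02,  1.22608550e-02, -3.25981759e-06]), 'eef_pos': array([ 228.57918344, -581.18273651,  230.52087779]), 'ee_rot': array([-3.04320198,  1.56925003,  2.04395268]), 'wrist_force': array([-1.1457002 , -0.10940424, -0.19642693]), 'wrist_torque': array([ 0.00050933, -0.04317101,  0.01245535]), 'opening': 85.50625863199497}
{'intrinsics': array([[378.389589  ,   0.        , 258.44413193],
       [  0.        , 378.389589  , 189.18585987],
       [  0.        ,   0.        ,   1.        ]]), 'k1': -0.09531191437527649, 'extrinsics': array([[ 1.77339418e-01,  7.34359254e-01, -6.55184872e-01,
         1.22818546e+03],
       [ 9.83976865e-01, -1.19826981e-01,  1.32026603e-01,
        -1.35083710e+02],
       [ 1.84461327e-02, -6.68100277e-01, -7.43842564e-01,
         8.03101400e+02],
       [ 0.00000000e+00,  0.00000000e+00,  0.00000000e+00,
         1.00000000e+00]])}
{'intrinsics': array([[364.54805815,   0.        , 260.77191029],
       [  0.        , 364.54805815, 193.81792005],
       [  0.        ,   0.        ,   1.        ]]), 'k1': -0.04699454575037693, 'extrinsics': array([[ 1.34018637e-01, -9.65479481e-01,  2.23357062e-01,
         3.73003689e+02],
       [-9.90978456e-01, -1.30379204e-01,  3.10316391e-02,
        -3.66348872e+01],
       [-8.39294779e-04, -2.25500855e-01, -9.74242608e-01,
         1.13937402e+03],
       [ 0.00000000e+00,  0.00000000e+00,  0.00000000e+00,
         1.00000000e+00]])}
18.700000000000003 ['MotionError', 'finish_job', 'tcp_to_grasp']
```

View pics/scene0.png

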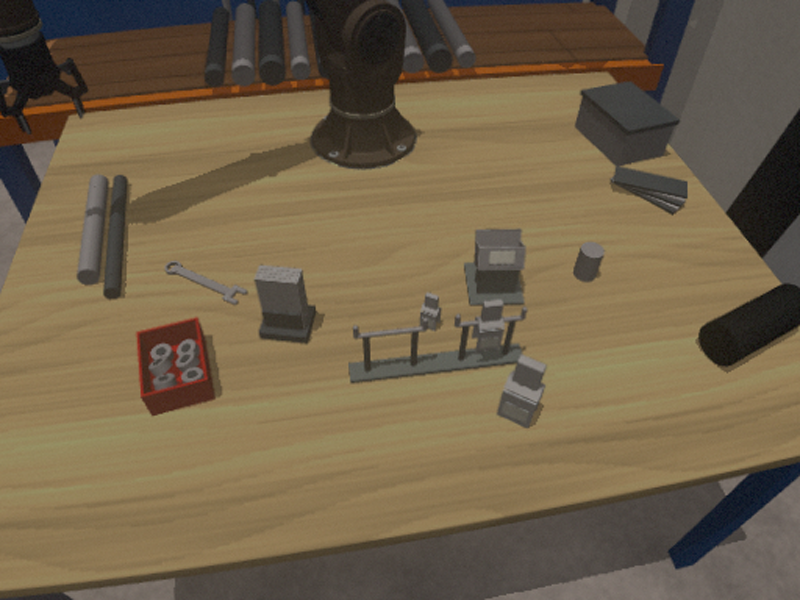

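View pics/top0.png

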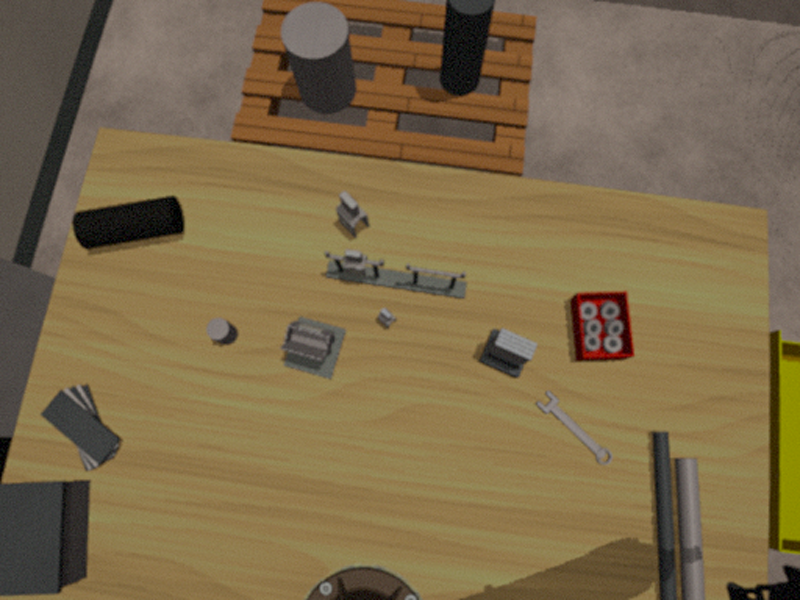

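```bash
cat > h.py <<'E'
import numpy as np, cv2
from scipy.spatial.transform import Rotation as R
from cell import monitor, eyes, ctrl
def avg(n,k=5): return np.mean([eyes.grab_frame(n).astype(float) for _ in range(k)],0).astype(np.uint8)[:,:,::-1].copy()
def proj(n,P):
    c=eyes.camera_info(n); E=np.linalg.inv(c["extrinsics"]); p=np.atleast_2d(P)@E[:3,:3].T+E[:3,3]
    s=p[:,:2]/p[:,2:]; s=s*(1+c["k1"]*(s**2).sum(1,keepdims=True)); K=c["intrinsics"]
    return s*[K[0,0],K[1,1]]+K[:2,2]
def tile(im,u,v,w,h,z,step=10):
    t=cv2.resize(im[v:v+h,u:u+w],None,fx=z,fy=z,interpolation=cv2.INTER_CUBIC)
    for x in range(-(-u//step)*step,u+w,step):
        X=int((x-u+.5)*z); cv2.line(t,(X,0),(X,8),(0,0,255),1); cv2.putText(t,str(x),(X+2,10),0,.35,(0,0,255),1)
    for y in range(-(-v//step)*step,v+h,step):
        Y=int((y-v+.5)*z); cv2.line(t,(0,Y),(8,Y),(0,0,255),1); cv2.putText(t,str(y),(2,Y-2),0,.35,(0,0,255),1)
    return t
E
python3 - <<'E'
from h import *
t,s=avg("top"),avg("scene"); cv2.imwrite("pics/tavg.png",t); cv2.imwrite("pics/savg.png",s)
z=50/9
m=np.vstack([np.hstack([tile(t,289,197,72,54,z),tile(t,164,195,72,54,z)]),np.hstack([tile(s,146,166,72,54,z),tile(s,282,142,72,54,z)])])
cv2.imwrite("pics/m1.png",m)
m=np.vstack([tile(t,190,150,128,48,6.25),tile(s,214,186,128,60,6.25)[:,:800]])[:600]
cv2.imwrite("pics/m2.png",m)
E
```

```text
(no output)
```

View pics/m1.png

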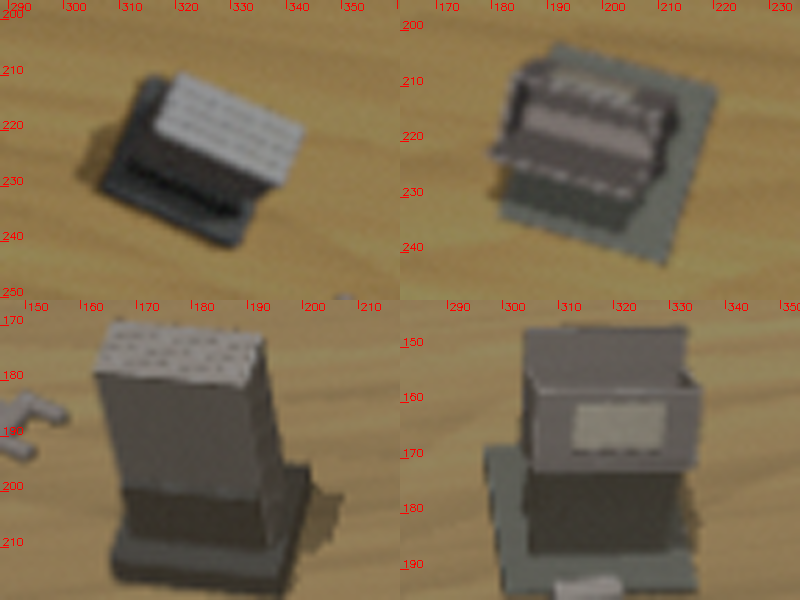

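View pics/m2.png

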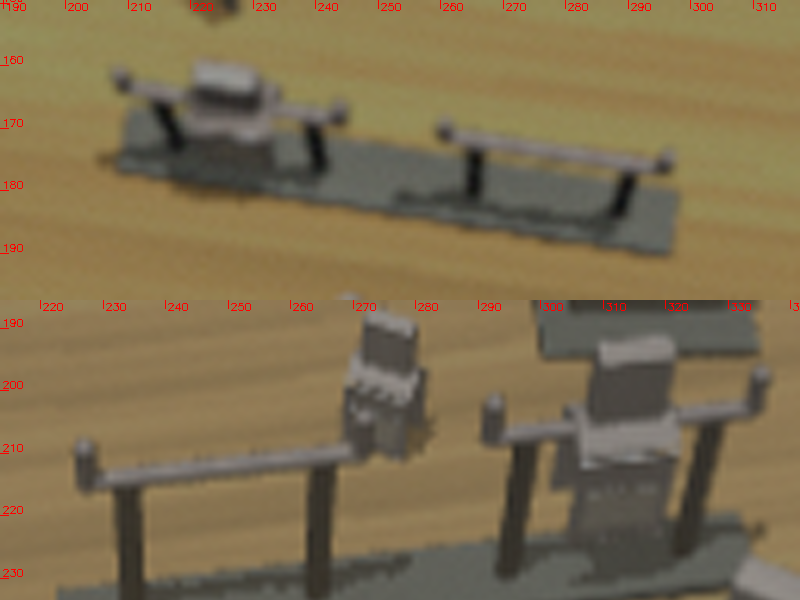

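```bash
cat > fit.py <<'E'
from h import *
from scipy.optimize import least_squares
z=50/9
def T(X,Y,u0,v0,z,Y0=0,X0=0): return [u0+(X-X0)/z-.5, v0+(Y-Y0)/z-.5]
def fit(name,obs,x0,Rl=np.eye(3),zo=0,extra=0):
    P=np.array([o[1] for o in obs],float)
    def res(p):
        W=(P@Rl.T)@R.from_euler('z',p[2]).as_matrix().T+[p[0],p[1],zo]
        return np.array([proj(o[0],w)[0]-o[2] for o,w in zip(obs,W)])
    r=least_squares(lambda p:res(p).ravel(),x0,loss='soft_l1')
    print(name,r.x.round(2),'yawdeg',np.degrees(r.x[2]).round(2)); print(res(r.x).round(1).tolist())
    for c in("top","scene"):
        k=[o for o in obs if o[0]==c]
        PP=P[[o[0]==c for o in obs]]
        q=least_squares(lambda p:np.array([proj(c,w)[0]-o[2] for o,w in zip(k,(PP@Rl.T)@R.from_euler('z',p[2]).as_matrix().T+[p[0],p[1],zo])]).ravel(),r.x)
        print('  ',c,q.x.round(2))
    return r.x
tl=lambda X,Y:T(X,Y,289,197,z); tr=lambda X,Y:T(X,Y,164,195,z,0,400)
bl=lambda X,Y:T(X,Y,146,166,z,300); br=lambda X,Y:T(X,Y,282,142,z,300,400)
rt=lambda X,Y:T(X,Y,190,150,6.25); rs=lambda X,Y:T(X,Y,214,186,6.25,300)
if __name__=="__main__":
    t,s="top","scene"
    fit("stand",[(t,(16,35,130),tl(180,72)),(t,(16,-35,130),tl(305,128)),(t,(-16,-35,130),tl(282,185)),(t,(-16,35,130),tl(153,128)),
      (s,(-16,-35,130),bl(117,322)),(s,(-16,35,130),bl(265,337)),(s,(16,35,130),bl(245,387)),(s,(16,-35,130),bl(95,375)),
      (s,(36,-42,20),bl(115,540)),(s,(36,42,20),bl(282,555)),(s,(-36,42,20),bl(310,465))],[500,-150,-.4])
    a=np.radians(25); Rb=np.array([[np.cos(a),0,-np.sin(a)],[0,1,0],[np.sin(a),0,np.cos(a)]])
    fit("bin",[(t,(-19.25,41,58),tr(490,150)),(t,(-19.25,-41,58),tr(632,192)),(t,(19.25,41,38),tr(525,65)),(t,(19.25,-41,38),tr(674,104)),
      (s,(-19.25,-41,58),br(523,329)),(s,(-19.25,41,58),br(688,329)),(s,(20.75,-41,38),br(537,389)),(s,(20.75,41,38),br(701,389)),
      (s,(20.75,-41,-3),br(533,472)),(s,(20.75,41,-3),br(694,470))],[500,120,-.2],Rb,66)
    rail=fit("rail",[(t,(0,130,122),rt(122,78)),(t,(0,25,122),rt(340,112)),(t,(0,-25,122),rt(444,130)),(t,(0,-130,122),rt(667,162)),
      (t,(18,-145,10),rt(678,195)),(t,(-18,-145,10),rt(668,252)),
      (s,(0,-130,122),rs(87,445)),(s,(0,25,122),rs(492,402)),(s,(0,130,122),rs(760,372))],[600,0,-.1])
    fit("tag",[(t,(6,15,144),rt(198,62)),(t,(6,-15,144),rt(257,70)),(t,(-6,-15,144),rt(257,89)),(t,(-6,15,144),rt(194,82)),
      (s,(-6,-15,144),rs(600,345)),(s,(-6,15,144),rs(672,338)),(s,(6,15,144),rs(675,355)),(s,(6,-15,144),rs(601,366))],[620,60,-.1])
    print(rail[:2]+R.from_euler('z',rail[2]).as_matrix()[:2,1]*77.5, rail[:2]-R.from_euler('z',rail[2]).as_matrix()[:2,1]*77.5)
    st=monitor.read_state(); print(R.from_euler('xyz',st['ee_rot']).as_matrix().round(3))
E
python3 fit.py
```

```text
stand [ 556.7  -204.39  -31.71] yawdeg -1816.57
[[-1.1, -0.1], [-0.5, -0.1], [-0.6, 0.0], [-0.5, 0.1], [-0.8, -0.3], [-0.2, -0.5], [0.4, -0.2], [-0.4, -0.7], [-1.6, 3.6], [-0.5, 4.1], [0.2, -0.3]]
   top [ 556.99 -206.25  -31.71]
   scene [ 553.77 -203.22  -31.71]
bin [ 5.3298e+02  1.7233e+02 -1.4000e-01] yawdeg -8.0
[[-1.4, -0.1], [0.3, 0.2], [-2.8, 1.0], [-2.6, 1.6], [-0.2, 0.6], [-0.5, 0.3], [-0.7, 1.3], [-0.0, 1.0], [-0.7, 0.7], [0.1, 0.7]]
   top [ 5.3549e+02  1.6757e+02 -1.6000e-01]
   scene [ 5.3009e+02  1.7413e+02 -1.4000e-01]
rail [ 6.7843e+02  3.1970e+01 -3.0000e-02] yawdeg -1.46
[[-1.0, -0.4], [-0.6, -0.5], [-0.3, -0.7], [-0.2, -0.3], [0.2, -0.6], [0.2, 1.1], [-1.1, -0.3], [-0.3, -0.4], [-0.4, -0.3]]
   top [ 6.7759e+02  3.0960e+01 -2.0000e-02]
   scene [ 6.7955e+02  3.3160e+01 -2.0000e-02]
tag [ 6.8237e+02  1.0908e+02 -1.0000e-02] yawdeg -0.35
[[-0.9, -0.8], [0.0, -0.7], [-0.7, 0.2], [-0.9, -0.1], [-1.6, -0.3], [-0.8, -0.6], [0.2, 0.4], [-0.4, 0.2]]
   top [6.8158e+02 1.0718e+02 1.0000e-02]
   scene [ 6.8278e+02  1.1057e+02 -3.0000e-02]
[680.40869518 109.44021032] [676.45301486 -45.50930596]
[[ 0.     0.931  0.366]
 [-0.     0.366 -0.931]
 [-1.     0.     0.   ]]
```

Emit:
{"method": "move_arm", "body": {"motion": [{"delta_pos": [0.82,0.94,0],"roll": -0.105},{"delta_pos": [0.82,0.94,0],"roll": -0.105},{"delta_pos": [0.82,0.94,0],"roll": -0.105}], "fingers": 1, "newtons": 50}}

```text
time_s: 0.9
eef_pos: [314.0, -484.2, 231.3]
ee_rot: [2.284, 1.569, 0.756]
wrist_force: [0.6, 0.0, -0.1]
opening: 85.7
```

Emit:
{"method": "move_arm", "body": {"motion": [{"delta_pos": [0.82,0.94,0],"roll": -0.106},{"delta_pos": [0.82,0.94,0],"roll": -0.106},{"delta_pos": [0.82,0.94,0],"roll": -0.106}]}}

```text
time_s: 1.2
eef_pos: [395.3, -390.5, 231.5]
ee_rot: [2.507, 1.569, 0.645]
wrist_force: [0.9, 0.4, -0.4]
opening: 85.4
```

Emit:
{"method": "move_arm", "body": {"motion": [{"delta_pos": [0.82,0.94,0],"roll": 0},{"delta_pos": [0.82,0.94,0],"roll": 0},{"delta_pos": [0.82,0.94,0],"roll": 0}]}}

```text
time_s: 1.5
eef_pos: [478.0, -295.0, 231.5]
ee_rot: [2.631, 1.569, 0.777]
wrist_force: [-0.1, -0.7, 0.4]
opening: 85.5
```

Emit:
{"method": "move_arm", "body": {"motion": [{"delta_pos": [0.82,0.94,0],"roll": 0},{"delta_pos": [0.82,0.94,0],"roll": 0},{"delta_pos": [0.82,0.94,0],"roll": 0}]}}

```text
time_s: 1.8
eef_pos: [559.7, -200.7, 231.4]
ee_rot: [2.773, 1.568, 0.919]
wrist_force: [-0.7, -0.3, -0.0]
opening: 85.2
```

Emit:
{"method": "move_arm", "body": {"motion": [{"delta_pos": [0,0,-0.8],"roll": 0},{"delta_pos": [0,0,-0.8],"roll": 0},{"delta_pos": [0,0,-0.8],"roll": 0},{"delta_pos": [0,0,-0.8],"roll": 0}]}}

```text
time_s: 2.2
eef_pos: [556.9, -205.9, 151.9]
ee_rot: [-1.249, 1.57, -3.108]
wrist_force: [-0.0, 0.0, 0.5]
opening: 85.3
```

Run:
```python
from h import *
st=monitor.read_state(); M=R.from_euler('xyz',st['ee_rot']).as_matrix(); print(st['eef_pos'].round(1), 'jaw deg',np.degrees(np.arctan2(M[1,2],M[0,2])).round(2))
t,s=avg("top",4),avg("scene",4)
tt=tile(t,275,185,72,72,50/9); ss=tile(s,140,140,72,72,50/9)
cv2.imwrite("pics/m3.png",np.hstack([tt,ss]))
for n in("top","scene"):
    for d in(-57,-42.7,42.7,57): print(n,d,proj(n,st['eef_pos']+M[:,2]*d-M[:,0]*13).round(1))
```

```text
[ 556.9 -205.9  151.9] jaw deg -106.53
top -57 [[312.7 209.1]]
top -42.7 [[317.5 211.2]]
top 42.7 [[346.7 224. ]]
top 57 [[351.7 226.1]]
scene -57 [[198.3 167.1]]
scene -42.7 [[192.4 166.6]]
scene 42.7 [[157.9 163.5]]
scene 57 [[152.2 163. ]]
```

View pics/m3.png

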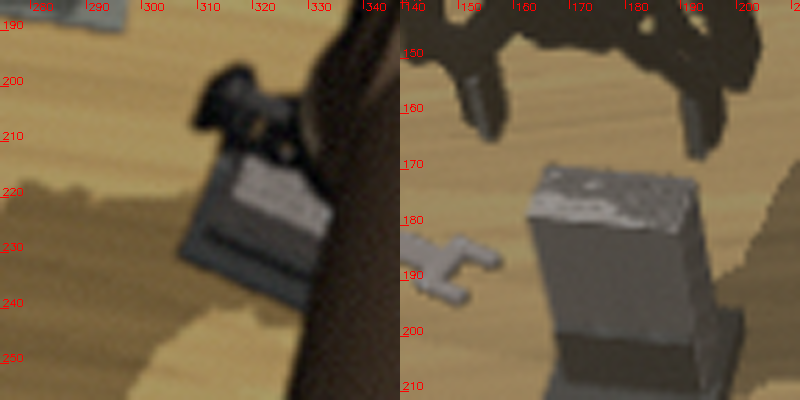

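Emit:
{"method": "move_arm", "body": {"motion": [{"delta_pos": [0,0,0],"roll": 0.25},{"delta_pos": [0,0,0],"roll": 0.25},{"delta_pos": [0,0,0],"roll": 0.25},{"delta_pos": [0,0,0],"roll": 0.25},{"delta_pos": [0,0,0],"roll": 0.25},{"delta_pos": [0,0,0],"roll": 0.25}], "newtons": 20}}

```text
time_s: 3.2
eef_pos: [556.8, -205.9, 151.6]
ee_rot: [0.743, 1.57, -0.325]
wrist_force: [-0.6, 0.9, 1.4]
opening: 85.4
```

Emit:
{"method": "move_arm", "body": {"motion": [{"delta_pos": [0,0,0],"roll": 0.25},{"delta_pos": [0,0,0],"roll": 0.25},{"delta_pos": [0,0,0],"roll": 0.25},{"delta_pos": [0,0,0],"roll": 0.25},{"delta_pos": [0,0,0],"roll": 0.25},{"delta_pos": [0,0,0],"roll": 0.25}]}}

```text
time_s: 3.8
eef_pos: [556.8, -205.9, 151.6]
ee_rot: [-0.178, 1.57, -0.461]
wrist_force: [-0.5, -0.1, 0.4]
opening: 85.5
```

Emit:
{"method": "move_arm", "body": {"motion": [{"delta_pos": [0,0,-0.3],"roll": 0},{"delta_pos": [0,0,-0.5],"roll": 0},{"delta_pos": [0,0,-0.5],"roll": 0},{"delta_pos": [0,0,-0.5],"roll": 0}]}}

```text
time_s: 4.2
eef_pos: [556.9, -205.6, 101.8]
ee_rot: [2.874, 1.571, 2.586]
wrist_force: [0.2, 0.4, 0.4]
opening: 85.5
```

Emit:
{"method": "move_arm", "body": {"motion": [{"delta_pos": [0,0,0],"roll": 0},{"delta_pos": [0,0,0],"roll": 0},{"delta_pos": [0,0,0],"roll": 0},{"delta_pos": [0,0,0],"roll": 0},{"delta_pos": [0,0,0],"roll": 0},{"delta_pos": [0,0,0],"roll": 0},{"delta_pos": [0,0,0],"roll": 0},{"delta_pos": [0,0,0],"roll": 0}], "fingers": 0}}

```text
time_s: 5.0
eef_pos: [557.3, -205.8, 102.0]
ee_rot: [-0.096, 1.57, -0.384]
wrist_force: [-0.3, -0.1, 6.3]
opening: 31.8
```

Emit:
{"method": "move_arm", "body": {"motion": [{"delta_pos": [0,0,0],"roll": 0},{"delta_pos": [0,0,0],"roll": 0},{"delta_pos": [0,0,0],"roll": 0},{"delta_pos": [0,0,0],"roll": 0},{"delta_pos": [0,0,0],"roll": 0},{"delta_pos": [0,0,0.5],"roll": 0},{"delta_pos": [0,0,0.5],"roll": 0},{"delta_pos": [0,0,0.5],"roll": 0}], "fingers": 1}}

```text
time_s: 5.8
eef_pos: [557.7, -205.8, 152.7]
ee_rot: [-0.044, 1.568, -0.332]
wrist_force: [0.2, -0.2, -0.3]
opening: 85.4
```

Emit:
{"method": "move_arm", "body": {"motion": [{"delta_pos": [0,0,0],"roll": -0.25},{"delta_pos": [0,0,0],"roll": -0.25},{"delta_pos": [0,0,0],"roll": -0.25},{"delta_pos": [0,0,0],"roll": -0.25},{"delta_pos": [0,0,0],"roll": -0.25},{"delta_pos": [0,0,0],"roll": -0.25}]}}

```text
time_s: 6.4
eef_pos: [556.1, -205.4, 150.2]
ee_rot: [-2.165, 1.569, 3.039]
wrist_force: [0.5, -0.0, 0.5]
opening: 85.4
```

Emit:
{"method": "move_arm", "body": {"motion": [{"delta_pos": [0,0,0],"roll": -0.25},{"delta_pos": [0,0,0],"roll": -0.25},{"delta_pos": [0,0,0],"roll": -0.25},{"delta_pos": [0,0,0],"roll": -0.25},{"delta_pos": [0,0,0],"roll": -0.25},{"delta_pos": [0,0,0],"roll": -0.25},{"delta_pos": [0,0,0],"roll": -0.25}]}}

```text
time_s: 7.1
eef_pos: [556.2, -205.4, 150.3]
ee_rot: [-1.309, 1.569, 3.115]
wrist_force: [0.4, -0.2, -0.3]
opening: 85.7
```

Emit:
{"method": "move_arm", "body": {"motion": [{"delta_pos": [0,0.01,-0.15],"roll": 0},{"delta_pos": [0,0.01,-0.3],"roll": 0},{"delta_pos": [0,0.01,-0.3],"roll": 0},{"delta_pos": [0,0.01,-0.3],"roll": 0}]}}

```text
time_s: 7.5
eef_pos: [556.4, -204.6, 121.0]
ee_rot: [-1.496, 1.57, 2.929]
wrist_force: [0.6, 0.2, 0.1]
opening: 85.5
```

Emit:
{"method": "move_arm", "body": {"motion": [{"delta_pos": [0.007,0,-0.2],"roll": 0},{"delta_pos": [0.007,0,-0.4],"roll": 0},{"delta_pos": [0.007,0,-0.4],"roll": 0},{"delta_pos": [0.007,0,-0.4],"roll": 0}]}}

```text
time_s: 7.9
eef_pos: [557.7, -204.8, 82.0]
ee_rot: [1.285, 1.571, -0.573]
wrist_force: [0.1, -0.4, 0.2]
opening: 85.4
```

Emit:
{"method": "move_arm", "body": {"motion": [{"delta_pos": [0,0,0],"roll": 0},{"delta_pos": [0,0,0],"roll": 0},{"delta_pos": [0,0,0],"roll": 0},{"delta_pos": [0,0,0],"roll": 0},{"delta_pos": [0,0,0],"roll": 0},{"delta_pos": [0,0,0],"roll": 0}], "fingers": 0, "newtons": 60}}

```text
time_s: 8.5
eef_pos: [558.4, -205.2, 82.9]
ee_rot: [1.493, 1.568, -0.366]
wrist_force: [-0.5, -1.4, 6.4]
opening: 69.4
```

Emit:
{"method": "move_arm", "body": {"motion": [{"delta_pos": [0,0,0.1],"roll": 0},{"delta_pos": [0,0,0.2],"roll": 0},{"delta_pos": [0,0,0.35],"roll": 0},{"delta_pos": [0,0,0.5],"roll": 0},{"delta_pos": [0,0,0.7],"roll": 0},{"delta_pos": [0,0,0.9],"roll": 0},{"delta_pos": [0,0,1.0],"roll": 0},{"delta_pos": [0,0,1.0],"roll": 0}]}}

```text
time_s: 9.3
eef_pos: [558.1, -204.8, 182.9]
ee_rot: [1.586, 1.568, -0.273]
wrist_force: [0.1, -0.1, -6.6]
opening: 69.3
```

Run:
```python
from h import *
for i in range(3):
    st=monitor.read_state(); print(st['eef_pos'].round(1),st['wrist_force'].round(1),st['opening'])
t,s=avg("top",3),avg("scene",3)
tt=tile(t,275,180,72,90,50/9); ss=tile(s,130,115,72,90,50/9)
cv2.imwrite("pics/m4.png",np.hstack([tt,ss]))
```

```text
[ 558.1 -204.8  182.9] [ 0.1 -0.1 -6.6] 69.30962133933026
[ 558.1 -204.8  182.9] [ 0.1 -0.1 -6.6] 69.30962133933026
[ 558.1 -204.8  182.9] [ 0.1 -0.1 -6.6] 69.30962133933026
```

View pics/m4.png

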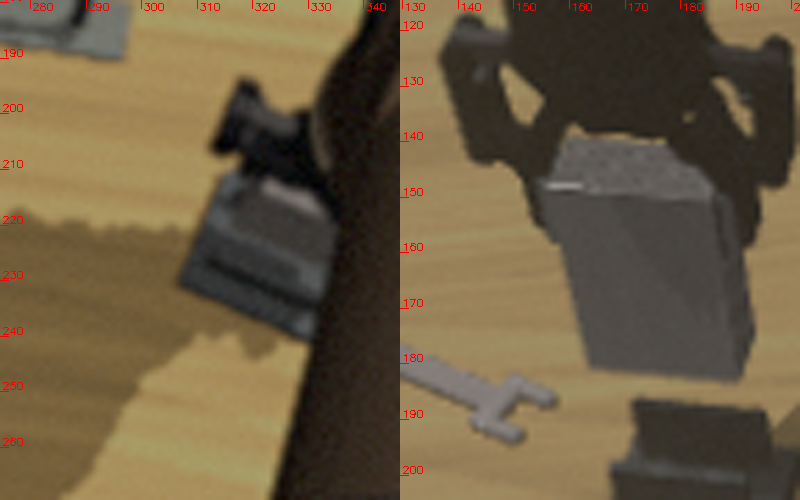

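Run:
```python
from h import *
from fit import *
Rz=R.from_euler('z',-16.55,degrees=True).as_matrix()
c=np.array([558,-204.8,120.])
P=np.array([(16,-35,0),(16,35,0),(16,-35,110),(16,35,110)],float)@Rz.T+c
ob=np.array([[163.3,180.7],[190.7,183.1],[155.6,148.3],[185.7,150.1]])
print("held scene obs-proj",(ob-proj("scene",P)).round(2).tolist())
# at start in stand
c=np.array([557.5,-205,20.])
P=np.array([(-16,-35,110),(-16,35,110),(16,35,110),(16,-35,110)],float)@Rz.T+c
print("scene",(np.array([bl(117,322),bl(265,337),bl(245,387),bl(95,375)])-proj("scene",P)).round(2).tolist())
P=np.array([(16,35,110),(16,-35,110),(-16,-35,110),(-16,35,110)],float)@Rz.T+c
print("top",(np.array([tl(180,72),tl(305,128),tl(282,185),tl(153,128)])-proj("top",P)).round(2).tolist())
```

```text
held scene obs-proj [[0.58, -0.83], [0.35, -1.07], [0.98, 0.02], [0.94, -0.77]]
scene [[1.05, 0.03], [0.45, 0.22], [-0.18, -0.08], [0.65, 0.39]]
top [[0.84, 0.3], [0.27, 0.32], [0.31, 0.21], [0.29, 0.13]]
```

```bash
cat > bino.py <<'E'
from fit import *
a=np.radians(25); Rb=np.array([[np.cos(a),0,-np.sin(a)],[0,1,0],[np.sin(a),0,np.cos(a)]])
BI={"scene":np.array([.6,0]),"top":np.array([.4,.25])}
def wire(img,n,u,v,z,p):
    Rz=R.from_euler('z',p[2]).as_matrix()
    def L(P):
        q=proj(n,(np.array(P,float)@Rb.T)@Rz.T+[p[0],p[1],66])+BI[n]
        q=((q-[u,v]+.5)*z).astype(int); cv2.polylines(img,[q.reshape(-1,1,2)],False,(0,255,0),1)
    L([(-20.75,-41,-3),(-20.75,-41,58),(-20.75,41,58),(-20.75,41,-3),(-20.75,-41,-3)])
    L([(-17.75,-41,58),(-17.75,41,58)])
    L([(20.75,-41,-3),(20.75,-41,38),(20.75,41,38),(20.75,41,-3),(20.75,-41,-3)])
    L([(17.75,-41,38),(17.75,41,38)])
    for s in(-41,41): L([(-20.75,s,38),(20.75,s,38)])
    L([(-17.75,-38,0),(-17.75,38,0),(17.75,38,0),(17.75,-38,0),(-17.75,-38,0)])
E
python3 - <<'E'
from bino import *
s="scene"
o=[(s,(-19.25,-41,58),br(523,329)),(s,(-19.25,41,58),br(688,329)),(s,(20.75,-41,38),br(537,389)),(s,(20.75,41,38),br(701,389)),
      (s,(20.75,-41,-3),br(533,472)),(s,(20.75,41,-3),br(694,470))]
o=[(n,P,np.array(q)-BI[n]) for n,P,q in o]
o.append(("top",(-19.25,0,58),np.array(tr(561,171))-BI["top"]))
p=fit("bin",o,[530,172,-.14],Rb,66)
S,Tp=cv2.imread("pics/savg.png"),cv2.imread("pics/tavg.png")
a_=tile(S,297,138,50,75,8); wire(a_,"scene",297,138,8,p)
b_=tile(Tp,176,198,50,75,8); wire(b_,"top",176,198,8,p)
cv2.imwrite("pics/m5.png",np.hstack([a_,b_])[:400])
E
```

```text
bin [ 5.3066e+02  1.7222e+02 -1.4000e-01] yawdeg -8.04
[[0.2, 0.0], [-0.1, -0.2], [-0.4, 0.7], [0.3, 0.4], [-0.4, 0.1], [0.4, 0.1], [-0.3, 1.1]]
   top [ 5.3388e+02  1.7176e+02 -1.4000e-01]
   scene [ 5.2984e+02  1.7250e+02 -1.4000e-01]
```

View pics/m5.png

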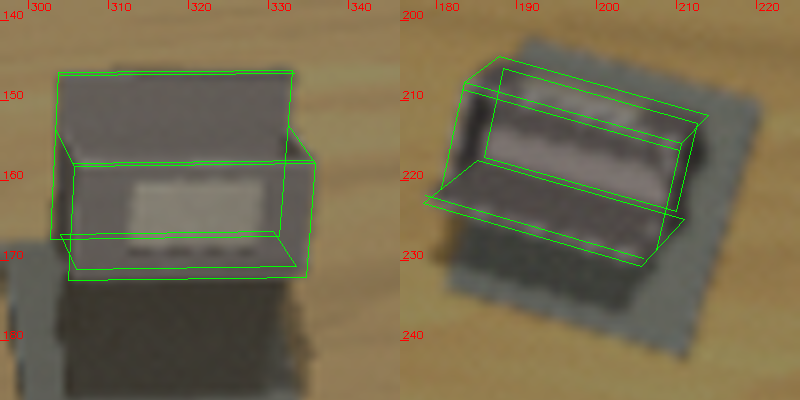

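Emit:
{"method": "move_arm", "body": {"motion": [{"delta_pos": [0,0.15,0.1],"roll": 0},{"delta_pos": [-0.04,0.4,0.1],"roll": 0},{"delta_pos": [-0.08,0.7,0.1],"roll": 0},{"delta_pos": [-0.115,0.95,0.1],"roll": 0}]}}

```text
time_s: 10.0
eef_pos: [545.7, -107.2, 191.3]
ee_rot: [-2.497, 1.57, 1.928]
wrist_force: [1.3, -0.3, -7.0]
opening: 69.5
```

Emit:
{"method": "move_arm", "body": {"motion": [{"delta_pos": [-0.04,0.3,0],"roll": 0.01},{"delta_pos": [-0.08,0.6,0],"roll": 0.03},{"delta_pos": [-0.115,0.95,0],"roll": 0.047}]}}

```text
time_s: 10.3
eef_pos: [534.0, -13.6, 191.4]
ee_rot: [-0.159, 1.57, -1.869]
wrist_force: [0.7, 0.1, -7.4]
opening: 68.9
```

Emit:
{"method": "move_arm", "body": {"motion": [{"delta_pos": [-0.04,0.3,0],"roll": 0},{"delta_pos": [-0.08,0.6,0],"roll": 0},{"delta_pos": [-0.115,0.95,0],"roll": 0}]}}

```text
time_s: 10.6
eef_pos: [522.4, 81.4, 191.5]
ee_rot: [-0.255, 1.57, -1.967]
wrist_force: [0.6, 0.3, -6.3]
opening: 69.4
```

Emit:
{"method": "move_arm", "body": {"motion": [{"delta_pos": [-0.04,0.3,0],"roll": 0},{"delta_pos": [-0.08,0.6,0],"roll": 0},{"delta_pos": [-0.115,0.8,0],"roll": 0},{"delta_pos": [-0.115,0.95,0],"roll": 0},{"delta_pos": [-0.115,0.95,0],"roll": 0},{"delta_pos": [-0.115,0.95,0],"roll": 0}]}}

```text
time_s: 11.2
eef_pos: [511.5, 175.1, 191.3]
ee_rot: [-0.086, 1.57, -1.797]
wrist_force: [0.9, -1.3, -7.1]
opening: 69.5
```

Run:
```python
from bino import *
st=monitor.read_state(); M=R.from_euler('xyz',st['ee_rot']).as_matrix(); print(st['eef_pos'].round(1), st['wrist_force'].round(1),'jaw deg',np.degrees(np.arctan2(M[1,2],M[0,2])).round(2))
t,s=avg("top",3),avg("scene",3)
p=[532,172,np.radians(-8)]
a_=tile(s,280,100,72,90,50/9); wire(a_,"scene",280,100,50/9,p)
b_=tile(t,170,185,72,90,50/9); wire(b_,"top",170,185,50/9,p)
cv2.imwrite("pics/m6.png",np.hstack([a_,b_]))
```

```text
[511.5 175.1 191.3] [ 0.9 -1.3 -7.1] jaw deg -98.04
```

View pics/m6.png

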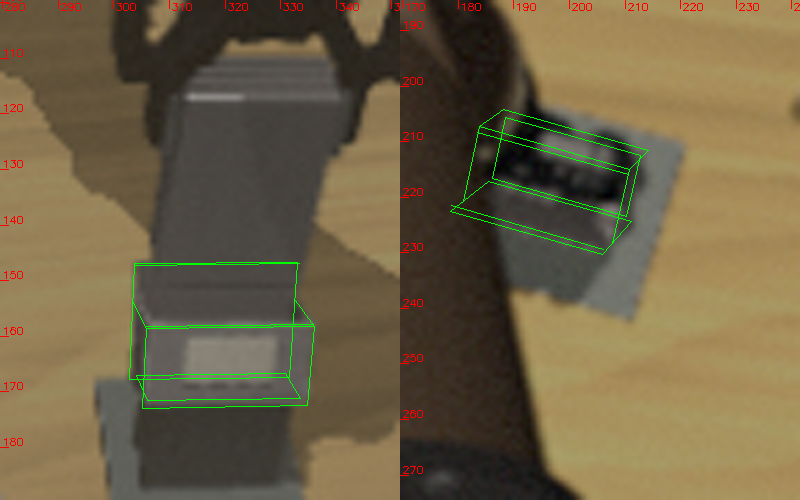

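```bash
python3 - <<'E'
from bino import *
c=np.array([511.5,175.1,128.4]); Rz=R.from_euler('z',-8,degrees=True).as_matrix()
P=np.array([(16,-35,0),(16,35,0),(16,-35,110),(16,35,110)],float)@Rz.T+c
q=proj("scene",P)+BI["scene"]; print(((q-[280,100]+.5)*50/9).round(0).tolist())
E
cat > /dev/null
python3 - <<'E'
import cv2,numpy as np
m=cv2.imread("pics/m6.png",0).astype(int)
for y in(130,160,200,225,290,300): print(y, [ (x,int(m[y,x])) for x in range(130,340,6)])
E
```

```text
[[162.0, 288.0], [306.0, 287.0], [190.0, 103.0], [346.0, 102.0]]
130 [(130, 83), (136, 83), (142, 72), (148, 49), (154, 39), (160, 44), (166, 60), (172, 66), (178, 58), (184, 69), (190, 71), (196, 70), (202, 71), (208, 72), (214, 69), (220, 71), (226, 68), (232, 68), (238, 71), (244, 69), (250, 66), (256, 65), (262, 65), (268, 63), (274, 64), (280, 65), (286, 67), (292, 66), (298, 65), (304, 65), (310, 66), (316, 67), (322, 67), (328, 67), (334, 64)]
160 [(130, 87), (136, 89), (142, 89), (148, 89), (154, 88), (160, 73), (166, 56), (172, 59), (178, 71), (184, 71), (190, 71), (196, 72), (202, 70), (208, 69), (214, 71), (220, 69), (226, 71), (232, 71), (238, 70), (244, 69), (250, 69), (256, 66), (262, 63), (268, 64), (274, 66), (280, 67), (286, 66), (292, 66), (298, 67), (304, 67), (310, 66), (316, 66), (322, 68), (328, 87), (334, 105)]
200 [(130, 87), (136, 88), (142, 88), (148, 87), (154, 75), (160, 60), (166, 66), (172, 72), (178, 73), (184, 71), (190, 72), (196, 72), (202, 70), (208, 70), (214, 71), (220, 72), (226, 72), (232, 71), (238, 71), (244, 71), (250, 70), (256, 69), (262, 7
[... 615 characters left out ...]
, (172, 74), (178, 73), (184, 73), (190, 73), (196, 72), (202, 74), (208, 72), (214, 74), (220, 73), (226, 72), (232, 71), (238, 71), (244, 71), (250, 71), (256, 72), (262, 71), (268, 72), (274, 72), (280, 71), (286, 73), (292, 75), (298, 84), (304, 90), (310, 89), (316, 89), (322, 90), (328, 90), (334, 91)]
300 [(130, 128), (136, 93), (142, 85), (148, 73), (154, 74), (160, 74), (166, 73), (172, 74), (178, 74), (184, 74), (190, 74), (196, 73), (202, 73), (208, 73), (214, 73), (220, 73), (226, 74), (232, 73), (238, 72), (244, 72), (250, 72), (256, 72), (262, 73), (268, 72), (274, 72), (280, 71), (286, 72), (292, 72), (298, 83), (304, 90), (310, 91), (316, 91), (322, 91), (328, 92), (334, 92)]
```

Run:
```python
from bino import *
from scipy.ndimage import gaussian_filter
s=np.mean([eyes.grab_frame("scene").astype(float) for _ in range(6)],0)[:,:,::-1]
cv2.imwrite("pics/s7.png",s.astype(np.uint8))
g=gaussian_filter(s.mean(2),(1.5,0.6)); gx=np.gradient(g,axis=1)
st=monitor.read_state(); c=st['eef_pos']+[0,0,18.7-81.6]; Rz=R.from_euler('z',-8.04,degrees=True).as_matrix()
def edge(P1,P2,name,rows,W,Rl=np.eye(3),o=c,yaw=Rz):
    q=proj("scene",np.array([P1,P2],float)@Rl.T@yaw.T+o); d=[]
    for v in rows:
        u=np.interp(v,*(zip(*sorted([(q[0,1],q[0,0]),(q[1,1],q[1,0])]))))
        k=np.arange(int(u-W),int(u+W)+2); a=np.abs(gx[v,k]); j=a.argmax()
        if 0<j<len(k)-1:
            den=a[j-1]-2*a[j]+a[j+1]; d.append((v,round(k[j]+.5*(a[j-1]-a[j+1])/den-u,2),round(gx[v,k[j]],1)))
        else: d.append((v,'x'))
    print(name,d)
edge((16,35,0),(16,35,110),"pile front right",range(126,150,2),3.5)
edge((16,-35,0),(16,-35,110),"pile front left",range(126,150,2),2.5)
edge((-16,-35,0),(-16,-35,110),"pile back left",range(126,150,2),3.5)
yb=R.from_euler('z',-8,degrees=True).as_matrix(); o=np.array([532,172,66.])
edge((20.75,41,-3),(20.75,41,38),"bin hi right",range(160,173,2),3,Rb,o,yb)
edge((20.75,-41,-3),(20.75,-41,38),"bin hi left",range(160,173,2),3,Rb,o,yb)
edge((-20.75,-41,0),(-20.75,-41,58),"bin low left",range(149,163,2),3,Rb,o,yb)
S=cv2.imread("pics/savg.png").astype(float); g=gaussian_filter(S.mean(2),(1.5,0.6)); gx=np.gradient(g,axis=1)
Rz=R.from_euler('z',-16.55,degrees=True).as_matrix();c=np.array([557.5,-205,20.])
edge((16,35,0),(16,35,110),"START front right",range(184,206,3),3,np.eye(3),c,Rz)
edge((16,-35,0),(16,-35,110),"START front left",range(184,206,3),3,np.eye(3),c,Rz)
```

```text
pile front right [(126, np.float64(3.91), np.float64(10.9)), (128, np.float64(1.45), np.float64(10.3)), (130, np.float64(-0.21), np.float64(16.6)), (132, np.float64(-0.22), np.float64(21.1)), (134, np.float64(-0.15), np.float64(19.8)), (136, np.float64(-0.26), np.float64(20.2)), (138, np.float64(-0.05), np.float64(20.0)), (140, np.float64(0.52), np.float64(15.5)), (142, np.float64(0.88), np.float64(7.6)), (144, np.float64(-0.27), np.float64(5.5)), (146, np.float64(-0.2), np.float64(6.3)), (148, np.float64(-0.09), np.float64(5.2))]
pile front left [(126, np.float64(0.58), np.float64(3.8)), (128, 'x'), (130, 'x'), (132, 'x'), (134, 'x'), (136, 'x'), (138, 'x'), (140, 'x'), (142, 'x'), (144, np.float64(-2.4), np.float64(-19.9)), (146, np.float64(-1.9), np.float64(-14.0)), (148, np.float64(-1.83), np.float64(-4.6))]
pile back left [(126, np.float64(-2.38), np.float64(-7.3)), (128, np.float64(-0.45), np.float64(-7.6)), (130, np.float64(-0.15), np.float64(-9.2)), (132, np.float64(-0.1), np.float64(-9.5)), (134, np.float64(-0.08), np.float64(-9.2)), (136, np.float64(-0.17), np.float64(-8.4)
[... 1141 characters left out ...]
, (159, np.float64(0.82), np.float64(-21.5)), (161, np.float64(0.77), np.float64(-23.0))]
START front right [(184, 'x'), (187, 'x'), (190, 'x'), (193, 'x'), (196, np.float64(0.32), np.float64(-4.6)), (199, np.float64(-0.38), np.float64(-3.1)), (202, np.float64(-0.69), np.float64(3.8)), (205, np.float64(-1.05), np.float64(5.9))]
START front left [(184, np.float64(0.41), np.float64(-17.2)), (187, np.float64(0.27), np.float64(-16.1)), (190, np.float64(0.35), np.float64(-15.2)), (193, np.float64(0.41), np.float64(-16.8)), (196, np.float64(0.4), np.float64(-15.8)), (199, np.float64(0.13), np.float64(-20.9)), (202, np.float64(-0.24), np.float64(-20.4)), (205, np.float64(-0.98), np.float64(-18.3))]
```

Emit:
{"method": "move_arm", "body": {"motion": [{"delta_pos": [0.007,0.018,-0.1],"roll": 0},{"delta_pos": [0.007,0.018,-0.15],"roll": 0},{"delta_pos": [0.007,0.018,-0.21],"roll": 0},{"delta_pos": [0.007,0.018,-0.21],"roll": 0},{"delta_pos": [0.007,0.018,-0.21],"roll": 0}]}}

```text
time_s: 12.3
eef_pos: [512.1, 177.1, 170.1]
ee_rot: [-0.994, 1.57, -2.706]
wrist_force: [0.5, 0.5, -6.9]
opening: 69.5
```

Emit:
{"method": "move_arm", "body": {"motion": [{"delta_pos": [-0.05,0.007,-0.005],"roll": 0},{"delta_pos": [-0.1,0.014,-0.012],"roll": 0},{"delta_pos": [-0.164,0.023,-0.023],"roll": 0},{"delta_pos": [-0.2,0.029,-0.04],"roll": 0},{"delta_pos": [-0.24,0.034,-0.065],"roll": 0},{"delta_pos": [-0.274,0.039,-0.086],"roll": 0},{"delta_pos": [-0.3,0.043,-0.11],"roll": 0},{"delta_pos": [-0.317,0.045,-0.132],"roll": 0}]}}

```text
time_s: 13.1
eef_pos: [483.9, 182.6, 159.7]
ee_rot: [2.019, 1.562, 0.307]
wrist_force: [5.6, 0.1, 3.2]
opening: 69.4
```

Emit:
{"method": "move_arm", "body": {"motion": [{"delta_pos": [0,0,0],"roll": 0},{"delta_pos": [0,0,0],"roll": 0}]}}

```text
time_s: 13.3
eef_pos: [483.6, 182.6, 159.4]
ee_rot: [2.04, 1.563, 0.328]
wrist_force: [6.5, -0.2, -0.2]
opening: 69.4
```

Run:
```python
from bino import *
st=monitor.read_state(); M=R.from_euler('xyz',st['ee_rot']).as_matrix(); print(st['eef_pos'].round(1), st['wrist_force'].round(1),st['wrist_torque'].round(2),'jaw deg',np.degrees(np.arctan2(M[1,2],M[0,2])).round(2))
t,s=avg("top",3),avg("scene",3)
a_=tile(s,280,105,72,80,50/9); b_=tile(t,170,185,72,80,50/9)
cv2.imwrite("pics/m7.png",np.hstack([a_,b_]))
```

```text
[483.6 182.6 159.4] [ 6.5 -0.2 -0.2] [-0.12 -1.8   0.06] jaw deg -98.07
```

View pics/m7.png

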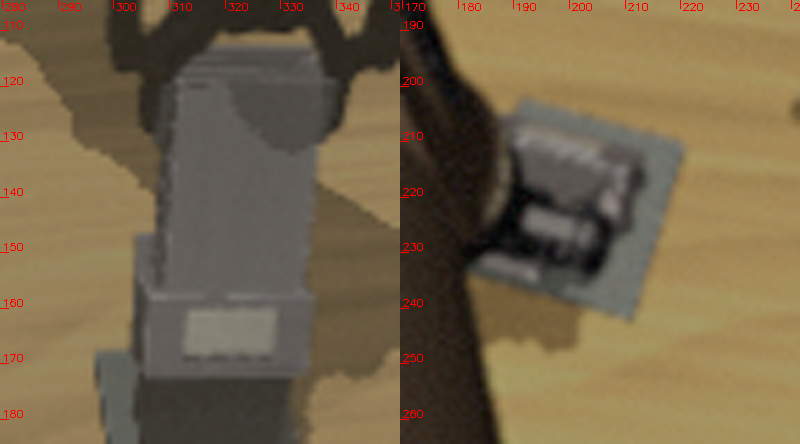

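Run:
```python
from bino import *
from scipy.ndimage import gaussian_filter
s=np.mean([eyes.grab_frame("scene").astype(float) for _ in range(6)],0)[:,:,::-1]
g=gaussian_filter(s.mean(2),(1.5,0.6)); gx=np.gradient(g,axis=1)
st=monitor.read_state(); yb=R.from_euler('z',-8,degrees=True).as_matrix()
def edge(P1,P2,name,rows,W,o):
    q=proj("scene",np.array([P1,P2],float)@Rb.T@yb.T+o); d=[]
    for v in rows:
        u=np.interp(v,*(zip(*sorted([(q[0,1],q[0,0]),(q[1,1],q[1,0])]))))
        k=np.arange(int(u-W),int(u+W)+2); a=np.abs(gx[v,k]); j=a.argmax()
        d.append((v,float(round(k[j]-u+(.5*(a[j-1]-a[j+1])/(a[j-1]-2*a[j]+a[j+1]) if 0<j<len(k)-1 else 0),2)),int(gx[v,k[j]])))
    print(name,d)
G=st['eef_pos']+[0,0,18.7]
edge((16,35,-82),(16,35,28),"pile R",range(138,158,2),3,G)
edge((-16,-35,-82),(-16,-35,28),"pile backL",range(138,158,2),3,G)
edge((16,-35,-82),(16,-35,28),"pile frontL",range(138,158,2),2,G)
o=np.array([533,174,66.])
edge((20.75,41,-3),(20.75,41,38),"bin hiR",range(160,172,2),3,o)
edge((20.75,-41,-3),(20.75,-41,38),"bin hiL",range(160,172,2),1.5,o)
edge((-20.75,-41,0),(-20.75,-41,58),"bin lowL",range(149,163,2),3,o)
d=yb.T@(st['eef_pos']-o); print('TCP in bin yaw frame',d.round(1))
```

```text
pile R [(138, 2.01, 7), (140, 0.11, -5), (142, 0.37, -5), (144, 0.36, -4), (146, -0.15, -3), (148, -0.05, -4), (150, 0.2, -5), (152, -0.15, -3), (154, -0.72, -4), (156, -0.28, -4)]
pile backL [(138, -0.64, -11), (140, -0.37, -19), (142, -0.12, -21), (144, -0.06, -20), (146, -0.08, -16), (148, -0.19, -10), (150, -3.02, -12), (152, -3.92, -12), (154, -3.83, -13), (156, -3.83, -17)]
pile frontL [(138, -2.76, -11), (140, -2.66, -19), (142, -2.55, -21), (144, -2.45, -20), (146, -2.35, -16), (148, -2.24, -10), (150, 0.29, 8), (152, 0.3, 8), (154, 0.31, 8), (156, -2.83, 5)]
bin hiR [(160, -0.21, -4), (162, -0.49, -3), (164, -0.88, -3), (166, -0.64, -3), (168, -0.19, -4), (170, -0.02, -3)]
bin hiL [(160, -1.98, -20), (162, -1.88, -16), (164, -1.78, -12), (166, -0.54, 12), (168, -0.13, 11), (170, -2.47, -8)]
bin lowL [(149, -0.43, -11), (151, -0.34, -12), (153, -0.4, -12), (155, -0.39, -15), (157, -0.18, -19), (159, 0.03, -21), (161, -0.02, -22)]
TCP in bin yaw frame [-50.1   1.6  93.4]
```

Emit:
{"method": "move_arm", "body": {"motion": [{"delta_pos": [-0.003,-0.019,0],"roll": 0},{"delta_pos": [0.02,-0.021,-0.045],"roll": 0},{"delta_pos": [0.042,-0.024,-0.09],"roll": 0},{"delta_pos": [0.064,-0.027,-0.135],"roll": 0},{"delta_pos": [0.085,-0.03,-0.18],"roll": 0},{"delta_pos": [0.085,-0.03,-0.18],"roll": 0}]}}

```text
time_s: 14.5
eef_pos: [491.9, 179.2, 140.2]
ee_rot: [2.005, 1.565, 0.293]
wrist_force: [8.5, -0.1, -7.2]
opening: 69.3
```

Emit:
{"method": "move_arm", "body": {"motion": [{"delta_pos": [0.022,-0.003,-0.045],"roll": 0},{"delta_pos": [0.043,-0.006,-0.09],"roll": 0},{"delta_pos": [0.065,-0.009,-0.135],"roll": 0},{"delta_pos": [0.087,-0.012,-0.18],"roll": 0},{"delta_pos": [0.087,-0.012,-0.18],"roll": 0}]}}

```text
time_s: 15.0
eef_pos: [499.0, 178.5, 124.4]
ee_rot: [2.104, 1.566, 0.393]
wrist_force: [-8.2, -3.0, 27.8]
opening: 69.6
```

Emit:
{"method": "move_arm", "body": {"motion": [{"delta_pos": [0.005,0,-0.01],"roll": 0},{"delta_pos": [0.008,0,-0.02],"roll": 0},{"delta_pos": [0.008,0,-0.02],"roll": 0}]}}

```text
time_s: 15.3
eef_pos: [499.1, 178.5, 124.2]
ee_rot: [2.067, 1.566, 0.356]
wrist_force: [-18.4, -4.7, 52.6]
opening: 69.3
```

Run:
```python
from bino import *
st=monitor.read_state(); print(st['eef_pos'].round(1), st['wrist_force'].round(1),st['wrist_torque'].round(2),st['opening'])
t,s=avg("top",3),avg("scene",3)
a_=tile(s,285,110,57,72,7); b_=tile(t,175,190,57,72,7)
cv2.imwrite("pics/m8.png",np.hstack([a_,b_]))
```

```text
[499.1 178.5 124.2] [-18.4  -4.7  52.6] [-1.57  2.8  -0.13] 69.32378837649729
```

View pics/m8.png

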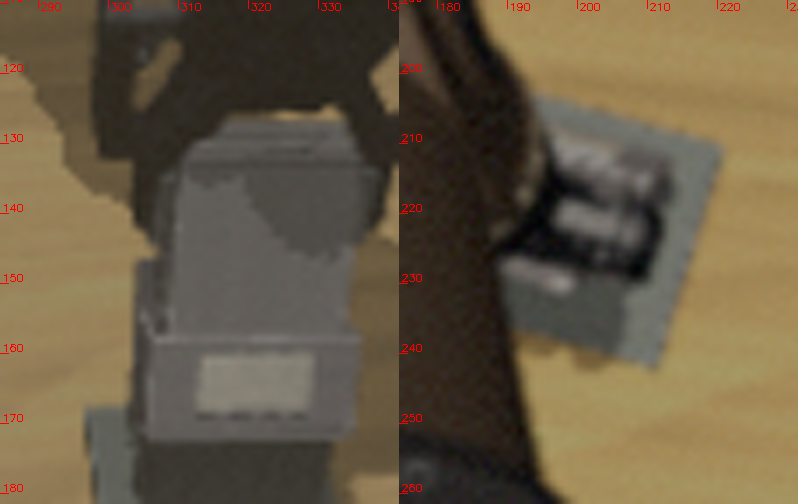

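Emit:
{"method": "move_arm", "body": {"motion": [{"delta_pos": [0,0,0.02],"roll": 0},{"delta_pos": [0,0,0.035],"roll": 0},{"delta_pos": [0,0,0.035],"roll": 0}]}}

```text
time_s: 15.9
eef_pos: [499.1, 178.5, 124.4]
ee_rot: [2.252, 1.568, 0.542]
wrist_force: [-5.5, 0.2, 15.9]
opening: 69.6
```

Emit:
{"method": "move_arm", "body": {"motion": [{"delta_pos": [0,0,0],"roll": 0},{"delta_pos": [0,0,0],"roll": 0},{"delta_pos": [0,0,0],"roll": 0},{"delta_pos": [0,0,0],"roll": 0},{"delta_pos": [0,0,0.02],"roll": 0}], "fingers": 1}}

```text
time_s: 16.4
eef_pos: [498.3, 177.3, 124.3]
ee_rot: [-0.976, 1.57, -2.688]
wrist_force: [-1.0, -0.3, 0.3]
opening: 85.5
```

Emit:
{"method": "move_arm", "body": {"motion": [{"delta_pos": [0,0,0],"roll": 0},{"delta_pos": [0,0,0],"roll": 0},{"delta_pos": [0,0,0],"roll": 0},{"delta_pos": [0,0,0],"roll": 0},{"delta_pos": [0,0,0],"roll": 0},{"delta_pos": [0,0,0],"roll": 0}], "fingers": 0, "newtons": 20}}

```text
time_s: 17.0
eef_pos: [498.8, 178.0, 125.0]
ee_rot: [2.446, 1.57, 0.735]
wrist_force: [0.0, 2.4, 4.6]
opening: 69.8
```

Emit:
{"method": "move_arm", "body": {"motion": [{"delta_pos": [0,0,0],"roll": 0},{"delta_pos": [0,0,0],"roll": 0},{"delta_pos": [0,0,0],"roll": 0},{"delta_pos": [0,0,0],"roll": 0},{"delta_pos": [0,0,0],"roll": 0}], "fingers": 1}}

```text
time_s: 17.5
eef_pos: [498.4, 177.3, 124.5]
ee_rot: [-0.646, 1.571, -2.358]
wrist_force: [-0.2, 0.8, -0.9]
opening: 85.0
```

Emit:
{"method": "move_arm", "body": {"motion": [{"delta_pos": [0,0,0.3],"roll": 0},{"delta_pos": [0,0,0.7],"roll": 0},{"delta_pos": [0,0,1.0],"roll": 0}]}}

```text
time_s: 17.8
eef_pos: [498.6, 177.6, 226.5]
ee_rot: [2.203, 1.57, 0.492]
wrist_force: [-0.1, -0.5, 0.1]
opening: 85.7
```

Emit:
{"method": "move_arm", "body": {"motion": [{"delta_pos": [0.3,-0.1,0],"roll": 0.04},{"delta_pos": [0.6,-0.2,0],"roll": 0.08},{"delta_pos": [0.92,-0.34,0],"roll": 0.12},{"delta_pos": [0.92,-0.34,0],"roll": 0.16},{"delta_pos": [0.92,-0.34,0],"roll": 0.18}]}}

```text
time_s: 18.3
eef_pos: [591.2, 142.4, 224.0]
ee_rot: [-1.539, 1.57, -2.682]
wrist_force: [-0.4, 1.0, 0.9]
opening: 85.2
```

Emit:
{"method": "move_arm", "body": {"motion": [{"delta_pos": [0.3,-0.1,0],"roll": 0.04},{"delta_pos": [0.6,-0.2,0],"roll": 0.08},{"delta_pos": [0.92,-0.34,0],"roll": 0.12},{"delta_pos": [0.92,-0.34,0],"roll": 0.16},{"delta_pos": [0.92,-0.34,0],"roll": 0.18}]}}

```text
time_s: 18.8
eef_pos: [683.2, 108.2, 223.6]
ee_rot: [-2.253, 1.57, -2.83]
wrist_force: [-1.0, 0.5, -0.6]
opening: 85.4
```

Emit:
{"method": "move_arm", "body": {"motion": [{"delta_pos": [0,0,-0.2],"roll": 0.04},{"delta_pos": [0,0,-0.45],"roll": 0.08},{"delta_pos": [0,0,-0.45],"roll": 0.13},{"delta_pos": [0,0,-0.45],"roll": 0.178},{"delta_pos": [0,0,-0.45],"roll": 0.178},{"delta_pos": [0,0,-0.45],"roll": 0.178}]}}

```text
time_s: 19.4
eef_pos: [682.5, 109.3, 179.5]
ee_rot: [2.231, 1.571, 2.206]
wrist_force: [-0.4, 0.1, -0.6]
opening: 85.4
```

Run:
```python
from bino import *
st=monitor.read_state(); M=R.from_euler('xyz',st['ee_rot']).as_matrix(); print(st['eef_pos'].round(1), st['wrist_force'].round(1),'jaw deg',np.degrees(np.arctan2(M[1,2],M[0,2])).round(2))
t,s=avg("top",3),avg("scene",3)
a_=tile(s,275,110,80,110,5); b_=tile(t,165,140,80,110,5)
cv2.imwrite("pics/m9.png",np.hstack([a_,b_]))
```

```text
[682.5 109.3 179.5] [-0.4  0.1 -0.6] jaw deg -1.45
```

View pics/m9.png

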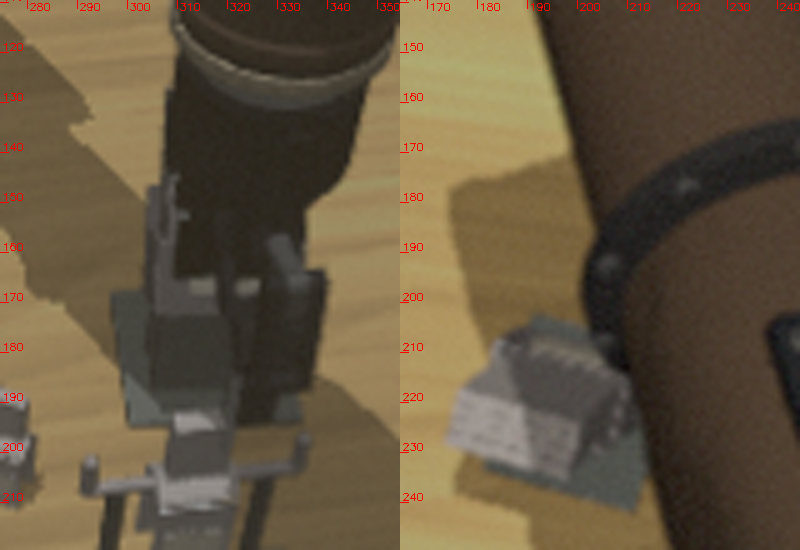

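Emit:
{"method": "move_arm", "body": {"motion": [{"delta_pos": [0,0.005,-0.25],"roll": 0},{"delta_pos": [0,0.005,-0.45],"roll": 0},{"delta_pos": [0,0.005,-0.62],"roll": 0},{"delta_pos": [0,0.005,-0.62],"roll": 0},{"delta_pos": [0,0.005,-0.62],"roll": 0}]}}

```text
time_s: 20.2
eef_pos: [682.6, 110.1, 118.0]
ee_rot: [2.594, 1.571, 2.572]
wrist_force: [0.1, -0.1, 0.6]
opening: 85.5
```

Emit:
{"method": "move_arm", "body": {"motion": [{"delta_pos": [0,0,0],"roll": 0},{"delta_pos": [0,0,0],"roll": 0},{"delta_pos": [0,0,0],"roll": 0},{"delta_pos": [0,0,0],"roll": 0},{"delta_pos": [0,0,0],"roll": 0},{"delta_pos": [0,0,0],"roll": 0},{"delta_pos": [0,0,0],"roll": 0},{"delta_pos": [0,0,0],"roll": 0}], "fingers": 0, "newtons": 30}}

```text
time_s: 21.0
eef_pos: [682.9, 110.0, 118.0]
ee_rot: [0.149, 1.57, 0.128]
wrist_force: [1.6, 0.5, 2.4]
opening: 11.5
```

Emit:
{"method": "move_arm", "body": {"motion": [{"delta_pos": [0,0,0],"roll": 0},{"delta_pos": [0,0,0],"roll": 0},{"delta_pos": [0,0,0],"roll": 0}]}}

```text
time_s: 21.3
eef_pos: [682.9, 109.9, 117.9]
ee_rot: [0.156, 1.57, 0.135]
wrist_force: [1.8, 0.2, 4.2]
opening: 11.1
```

Emit:
{"method": "move_arm", "body": {"motion": [{"delta_pos": [0,0,0.15],"roll": 0},{"delta_pos": [0,0,0.45],"roll": 0},{"delta_pos": [0,0,0.8],"roll": 0},{"delta_pos": [0,0,1.0],"roll": 0},{"delta_pos": [0,0,1.0],"roll": 0}]}}

```text
time_s: 21.8
eef_pos: [683.6, 110.9, 221.8]
ee_rot: [0.321, 1.566, 0.3]
wrist_force: [0.5, 0.4, -0.6]
opening: 11.7
```

Emit:
{"method": "move_arm", "body": {"motion": [{"delta_pos": [-0.005,-0.2,0],"roll": 0},{"delta_pos": [-0.01,-0.5,0],"roll": 0},{"delta_pos": [-0.02,-0.775,0],"roll": 0},{"delta_pos": [-0.02,-0.775,0],"roll": 0}]}}

```text
time_s: 22.2
eef_pos: [679.9, 26.1, 216.2]
ee_rot: [-2.133, 1.566, -2.16]
wrist_force: [-0.4, -0.2, -0.5]
opening: 11.5
```

Emit:
{"method": "move_arm", "body": {"motion": [{"delta_pos": [-0.005,-0.2,0],"roll": 0},{"delta_pos": [-0.01,-0.5,0],"roll": 0},{"delta_pos": [-0.02,-0.775,0],"roll": 0},{"delta_pos": [-0.02,-0.775,0],"roll": 0},{"delta_pos": [-0.02,-0.775,0],"roll": 0}]}}

```text
time_s: 22.7
eef_pos: [678.0, -46.0, 217.1]
ee_rot: [3.031, 1.57, 3.008]
wrist_force: [-0.2, 0.8, -1.4]
opening: 11.4
```

Run:
```python
from bino import *
st=monitor.read_state(); M=R.from_euler('xyz',st['ee_rot']).as_matrix(); print(st['eef_pos'].round(1), st['wrist_force'].round(1),st['opening'],'jaw deg',np.degrees(np.arctan2(M[1,2],M[0,2])).round(2))
s=avg("scene",3)
cv2.imwrite("pics/m10.png",tile(s,210,120,120,110,6))
```

```text
[678.  -46.  217.1] [-0.2  0.8 -1.4] 11.408389997138222 jaw deg -1.28
```

View pics/m10.png

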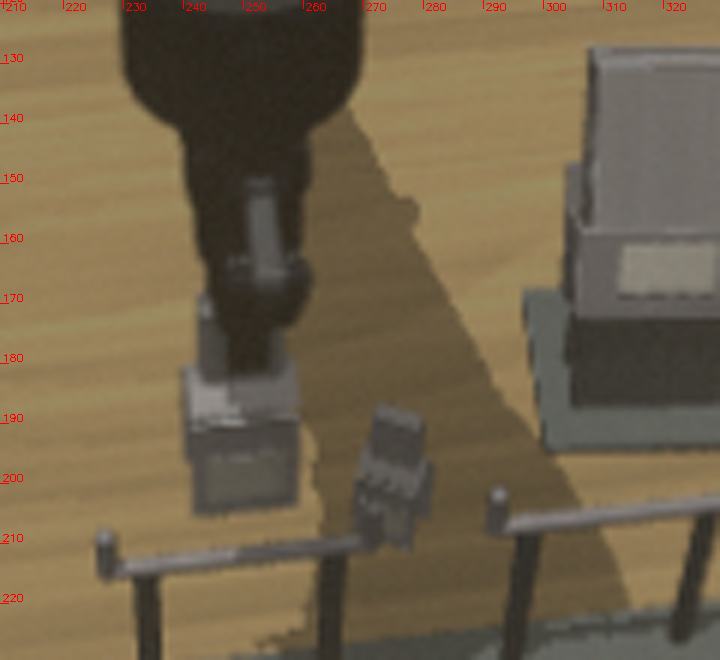

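Emit:
{"method": "move_arm", "body": {"motion": [{"delta_pos": [0.005,0,-0.2],"roll": 0},{"delta_pos": [0.005,0,-0.45],"roll": 0},{"delta_pos": [0.005,0,-0.7],"roll": 0},{"delta_pos": [0.005,0,-0.85],"roll": 0},{"delta_pos": [0.005,0,-0.9],"roll": 0},{"delta_pos": [0.005,0,-0.9],"roll": 0}]}}

```text
time_s: 23.45
eef_pos: [678.9, -44.5, 127.4]
ee_rot: [2.799, 1.57, 2.779]
wrist_force: [-0.4, 0.4, -1.1]
opening: 11.5
```

Emit:
{"method": "move_arm", "body": {"motion": [{"delta_pos": [0,0,-0.03],"roll": 0},{"delta_pos": [0,0,-0.06],"roll": 0},{"delta_pos": [0,0,-0.09],"roll": 0},{"delta_pos": [0,0,-0.095],"roll": 0},{"delta_pos": [0,0,-0.095],"roll": 0}]}}

```text
time_s: 23.95
eef_pos: [679.0, -45.1, 118.2]
ee_rot: [-0.077, 1.571, -0.098]
wrist_force: [0.2, 0.3, -1.5]
opening: 11.5
```

Emit:
{"method": "move_arm", "body": {"motion": [{"delta_pos": [0,0,-0.01],"roll": 0},{"delta_pos": [0,0,-0.015],"roll": 0},{"delta_pos": [0,0,-0.015],"roll": 0}]}}

```text
time_s: 24.25
eef_pos: [679.2, -45.0, 117.9]
ee_rot: [-0.201, 1.57, -0.222]
wrist_force: [-3.8, -0.6, 9.2]
opening: 11.9
```

Emit:
{"method": "move_arm", "body": {"motion": [{"delta_pos": [-0.005,0,0.01],"roll": 0},{"delta_pos": [-0.005,0,0.01],"roll": 0}]}}

```text
time_s: 24.45
eef_pos: [678.9, -45.0, 118.1]
ee_rot: [0.022, 1.57, 0.001]
wrist_force: [0.8, 0.5, 2.4]
opening: 11.4
```

Emit:
{"method": "move_arm", "body": {"motion": [{"delta_pos": [0,0,0],"roll": 0},{"delta_pos": [0,0,0],"roll": 0},{"delta_pos": [0,0,0],"roll": 0},{"delta_pos": [0,0,0],"roll": 0},{"delta_pos": [0,0,0],"roll": 0},{"delta_pos": [0,0,0],"roll": 0},{"delta_pos": [0,0,0],"roll": 0},{"delta_pos": [0,0,0],"roll": 0}], "fingers": 1}}

```text
time_s: 25.25
eef_pos: [678.5, -45.0, 117.7]
ee_rot: [-0.147, 1.571, -0.168]
wrist_force: [-0.8, 0.3, 0.0]
opening: 85.5
```

Emit:
{"method": "move_arm", "body": {"motion": [{"delta_pos": [0,0,0.2],"roll": 0},{"delta_pos": [0,0,0.5],"roll": 0},{"delta_pos": [0,0,0.9],"roll": 0},{"delta_pos": [0,0,1],"roll": 0}]}}

```text
time_s: 25.65
eef_pos: [680.5, -44.5, 222.6]
ee_rot: [0.078, 1.564, 0.057]
wrist_force: [0.8, 0.1, 0.2]
opening: 85.7
```

Emit:
{"method": "move_arm", "body": {"motion": [{"delta_pos": [-0.4,-0.2,0.2],"roll": 0},{"delta_pos": [-0.8,-0.5,0.3],"roll": 0},{"delta_pos": [-1,-0.8,0.3],"roll": 0},{"delta_pos": [-1,-1,0.3],"roll": 0},{"delta_pos": [-1,-1,0.3],"roll": 0},{"delta_pos": [-1,-1,0.3],"roll": 0}]}}

```text
time_s: 26.25
eef_pos: [578.5, -145.1, 247.5]
ee_rot: [1.18, 1.57, 1.157]
wrist_force: [0.4, 0.3, -0.2]
opening: 85.6
```

Run:
```python
from bino import *
st=monitor.read_state(); print(st['time_s'],st['eef_pos'].round(1), st['wrist_force'].round(1),st['opening'])
t,s=avg("top",4),avg("scene",4); cv2.imwrite("pics/fs.png",s); cv2.imwrite("pics/ft.png",t)
S,T0=cv2.imread("pics/savg.png"),cv2.imread("pics/tavg.png")
# tag moved? NCC of the hung-tag patch over the scene picture near the right bar
tmp=S[188:232,304:324]; r=cv2.matchTemplate(s[170:250,225:280],tmp,cv2.TM_CCOEFF_NORMED); _,v,_,l=cv2.minMaxLoc(r); print('tag match',round(v,2),np.array(l)+[225,170])
rail=np.array([681.,33]); y=R.from_euler('z',-1.46,degrees=True).as_matrix()[:,1]
A=proj("scene",np.append(rail+77.5*y[:2],100)); B=proj("scene",np.append(rail-77.5*y[:2],100)); print('expected patch',(B-A).ravel()+[304,188])
# bystanders unchanged: spanner, bar end, ring bin
for n,(u,v,w,h) in {"spanner":(102,162,58,34),"bar_end":(364,150,26,34),"ring":(85,200,55,66)}.items():
    p=S[v:v+h,u:u+w]; r=cv2.matchTemplate(s[v-6:v+h+6,u-6:u+w+6],p,cv2.TM_CCOEFF_NORMED); _,q,_,l=cv2.minMaxLoc(r); print(n,round(q,2),np.array(l)-6)
# blank top-front edge vs. model home in the bin (bin at 533.5,173.6)
yb=R.from_euler('z',-8,degrees=True).as_matrix(); W=lambda P:np.array(P,float)@Rb.T@yb.T+[533.5,173.6,66]
g=cv2.GaussianBlur(s,(3,3),0).mean(2)
for yy in(-25,-12,0,12,25):
    q=proj("scene",W([[16-1,yy,110],[16-1,yy,90],[17.75,yy,38]])); u=int(round(q[0,0])); v0=int(q[0,1])
    print('pred top v',q[0,1].round(1),'wall v',q[2,1].round(1),'col',u,g[v0-9:v0+9,u].astype(int).tolist(),'from',v0-9)
```

```text
26.25 [ 578.5 -145.1  247.5] [ 0.4  0.3 -0.2] 85.5808667775405
tag match 0.66 [240 195]
expected patch [240.44196255 194.98229347]
spanner 1.0 [0 0]
bar_end 1.0 [0 0]
ring 1.0 [0 0]
pred top v 132.0 wall v 158.5 col 313 [115, 116, 118, 119, 114, 110, 116, 122, 117, 109, 107, 107, 107, 106, 106, 106, 106, 106] from 123
pred top v 132.0 wall v 158.4 col 318 [115, 117, 118, 119, 115, 113, 120, 121, 113, 109, 107, 107, 107, 107, 107, 107, 108, 108] from 123
pred top v 132.0 wall v 158.4 col 322 [115, 116, 118, 119, 120, 115, 112, 118, 116, 106, 105, 106, 106, 106, 106, 106, 106, 106] from 122
pred top v 132.0 wall v 158.4 col 327 [115, 116, 117, 119, 121, 117, 113, 119, 117, 107, 106, 108, 108, 108, 108, 108, 108, 108] from 122
pred top v 131.9 wall v 158.3 col 332 [115, 117, 118, 121, 123, 117, 112, 118, 114, 105, 107, 109, 109, 109, 109, 108, 108, 108] from 122
```

```bash
python3 -c "
from cell import ctrl; print(ctrl.finish_job())"
```

```text
the job is handed in; nothing more can be done
None
```

I finished both parts and handed the job in at about 26 s of the 61 s allowed. No verdict was reported.

- **Blanks:** I gripped the pile across its 70 mm length and lifted all four together; the wrist read about 6.6 N, the weight of four blanks. I leaned the pile by pushing its bottom against the bin's low wall, then slid it down the slant. It stopped hard on the floor at about 52 N, with the force along the floor normal. I let go, then closed the fingers lightly on the pile once more and opened them, to be sure of the "held while home" step.
- **Tag:** I lifted the tag 100 mm off the left bar, carried it over and lowered it onto the right bar until it took the weight (about 9 N). I then released it and moved the arm clear, reading no contact force.

**Last checks**
- The tag shows within about half a pixel of where it should hang at the middle of the right bar. The pattern match was only 0.66.
- The blanks' top edges are level with each other, about 1 pixel (roughly 3 mm) from the modelled home position. That is within camera error, so it does not prove the 5 mm limit on its own.
- The spanner, bar end and ring bin have not moved.

**What disagreed:** the two cameras differed by 2–3 mm for most objects and by more for the bin. At the floor stop, the arm's position put the bottoms about 3 mm above the floor. I put that down to error in my bin position, because the force showed the pile resting on the floor.

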